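# Tip the dough pin out of its tube

## Robot

A 6-joint arm with a two-finger parallel gripper is mounted at the origin on the work surface. World frame = base frame: x ahead of the robot, y to its left, z up, the work surface at z = 0. Lengths are in mm, angles in rad, forces in N, time in s.
With the tool pointing down it reaches from about 425 to 950 mm from the base axis. Payload 3.5 kg.
Tool frame: the origin (TCP) lies midway between the tips of the shut fingers; the grasp point (between the pads) lies behind it (env.tcp_to_grasp is the z of the grasp point in the tool frame, in mm); z points along the fingers, y is the line along which they close (so a half turn about z gives the same grasp; the last joint's range is limited). The gripper opens to 85 mm and grips with 20 to 120 N. Pads are 22 mm wide; open, the fingers measure 114 mm over their backs; the gripper's body (76 mm by 85 mm) begins 54 mm behind the grasp point. The pads swing forward as they close: fully open they stand 13 mm farther back than shut.
Start: joints at [-1.329, 0.286, 1.577, -0, 1.279, -0.15], TCP at [257.772, -623.827, 231.325] pointing down, gripper open.
Joint ranges: [-2.77, 2.77], [-0.9, 2.22], [0.21, 2.48], [-1.53, 4.67], [0.24, 2.81], [-2.84, 2.84]. Speed limits (rad/s): [2.79, 2.79, 3.14, 3.14, 3.14, 3.14].

## Interface

Orientations are given as a 3x3 rotation matrix whose columns are the frame's x, y, z axes.
In Python, from cell import env gives the robot as it stands.
- The arm moves only by the tool move_arm, never from a script. Its argument "moves" is text: rows parted by semicolons, each of 7 numbers parted by spaces: the shift along the tool's x, y, z in mm, then the turn, a rotation vector about the tool's x, y, z in degrees, then the closure, from 0 (fully open) to 1 (shut). In form: dx dy dz ax ay az hand; .... A call has exactly 5 rows; each row shifts and turns the commanded pose from where the row before left it, along the tool's axes as they then stand; what a row does not reach is not made up. A row lasts 1/10 s, in which the tool goes at most 50 mm and 8.59 degrees, less where a joint would pass 70% of its speed; a pose out of reach is approached as far as the arm can. A call is refused whole if a number of a shift passes 50 or a number of a turn 8.59, either way. A call with a gripper value outside its range is refused whole. The fingers move at their own pace and stop on an object; "newtons" is the grip in N (left out, the last holds). Time passes only in rows, so rows that do not move let the fingers close, or fill a call up. It gives the time, the measured TCP pose, the force, the opening and the grip force at its end, in the units of the state.
- env.state(): the state, without advancing time (a new reading comes with each control period).
- env.capture(name): name is "side" or "top"; returns the picture (480x640x3 uint8, red, green, blue); there is no depth.
- env.camera_params(name): a dict with "fx", "fy", "cx", "cy" (pixels), "k1" (the pictures are not rectified: a ray, as slopes to the right and down, at radius r is drawn at 1 + k1 r^2 times it, then the intrinsics apply), "extrinsics" (4x4, takes a point from camera to world coordinates). Camera axes: x right, y down, z forward; pixel columns grow to the right and rows downward; lengths in mm; the calibration is good to about 2 mm. A picture is of the moment at which its call begins. camera_params takes no time and is no camera call.
- env.hand_in(): hands the job in; it is judged then, once.
The state is a dict: "clock": time; "q": joint angles; "joint_velocities": joint speeds; "joint_torque": joint torques, N m; "tool_pos": TCP position; "orientation": TCP orientation; "wrist_force": force on the tool from outside, world axes, zero at the start; "moment": the same for the moment, N m; "gripper_width": finger opening in mm; "gripper_force": force on a finger pad.
Only numpy, scipy, OpenCV 4.12 (cv2) and the standard library are available. Lean on these libraries where they do the work, as an engineer would, in place of code of your own. Each camera call takes 0.05 s, during which the arm holds its last target. There are 200 camera calls.

## Task

A small wooden dough pin is kept inside the longer of the two steel tipping tubes on the snack stall's counter. Tip that tube mouth-down until it stops so that the pin slides out onto the wire runners, take the pin by its exposed end, draw it clear of the tube and set it down in the shallow metal tray, lying flat inside it; lower it in, do not drop it. Leave the shorter tube level.

Things in the scene. Friction and masses are not known exactly. Their poses are not given: they have to be found in the camera images.
- long_tube: Longer steel tube, 44 mm across, bore 38, on a stand between two cheeks (20 mm above pivot). Origin: pivot, on its centre line, 150 mm up; x to the mouth, y along pivot, z up. Closed end x=-115 mm, mouth +75. Level at start; pressed down near the mouth (3-5 N) it tips to a stop at 0.46 rad and stays. Floor of two wires, 15 mm wide, 19 mm below axis, run on to x=+187, turned up 11 mm as a stop.
- short_tube: The other tipping tube, alike and on a like stand but only 105 mm long (x = -60 to +45 mm, wires to +105 mm), with a short pin of its own. Not to be used: leave it level. Origin on the pivot, x to its mouth, z up.
- pin: Wooden rod, round ends, 170 mm long, 18 diameter, 50 g, in the long tube on the wires, its axis 6 mm below the tube's. Origin: its middle; x along it. With the tube tipped it slides to the stop: middle at tube x=+99 mm, 110 mm exposed, free at both sides and below. To get it out lift it 12 mm square to the tube (16 mm of room in the bore) to clear the stop, then draw it 62 mm+ along the tube.
- tray: Shallow rectangular aluminium tray fixed to the counter, outside 160 mm (x) by 250 mm (y) by 22 mm high, walls and floor 3 mm. Origin at the centre of its underside, on the counter; z up, long side along y.
Not all that is in view belongs to the job. What is shaped like the part that bears short_tube but blue is not meant.

How it is judged:
By the outcome, as a careful person would: the job done as asked, in the order asked, and still so for the second after the job is handed in, with the robot touching nothing.
It also fails if it takes over 48 s, if anything falls off the work surface, if the arm or the gripper's body presses on something with over 40 N, if the wrist force passes 120 N, or if a joint passes its speed limit or range.

## Working session

There is one attempt and no reset: what is moved stays moved. The work goes in short steps, Python scripts to look and compute and a tool call to move; the robot and the scene stay as the last step left them, time stands still between calls to the robot, and variables do not carry over. Pictures are saved under pics/ and viewed, at most 10 in all, crops included, and the job is handed in when it is done.

Besides the shell and the picture viewer there is one more tool, called after "Emit:" as name(argument=value, ...), one argument or row to a line, values as JSON. move_arm: Moves the arm, as the interface text tells. Its arguments: {"type":"object","properties":{"moves":{"type":"string"},"newtons":{"type":"number"}},"required":["moves"]}

```bash
mkdir -p pics; python3 - <<'E'
from cell import env
import cv2,numpy as np
for n in("side","top"):
    cv2.imwrite(f"pics/{n}0.png",env.capture(n)[:,:,::-1]); p=env.camera_params(n)
    print(n,{k:(np.round(v,3).tolist()) for k,v in p.items()})
s=env.state();print(s,env.tcp_to_grasp)
E
```

```text
side {'fx': 598.685, 'fy': 598.685, 'cx': 319.829, 'cy': 244.592, 'k1': -0.144, 'extrinsics': [[-0.989, -0.075, 0.124, 286.533], [-0.145, 0.547, -0.825, 925.199], [-0.006, -0.834, -0.552, 766.993], [0.0, 0.0, 0.0, 1.0]]}
top {'fx': 551.166, 'fy': 551.166, 'cx': 318.894, 'cy': 238.344, 'k1': -0.068, 'extrinsics': [[0.011, -0.98, 0.2, 187.263], [-1.0, -0.011, 0.002, -62.52], [0.0, -0.2, -0.98, 1498.862], [0.0, 0.0, 0.0, 1.0]]}
{'clock': 0.1, 'q': array([-1.32899941e+00,  2.87095902e-01,  1.57803857e+00,  9.23024017e-06,
        1.27858373e+00, -1.50005518e-01]), 'joint_velocities': array([ 0.00064479, -0.00282351, -0.0034605 , -0.00023761, -0.00159532,
       -0.00098107]), 'joint_torque': array([ 6.26044566e-04, -4.07291615e+01, -2.93699849e+01, -1.36598774e-04,
        3.40009785e-03, -8.77893598e-07]), 'tool_pos': array([ 257.63457925, -623.25770909,  230.06862531]), 'orientation': array([[ 9.24223393e-01,  3.81851896e-01, -5.00375050e-04],
       [ 3.81852084e-01, -9.24221141e-01,  2.06582825e-03],
       [ 3.26383234e-04, -2.10035605e-03, -9.99997741e-01]]), 'wrist_force': array([-0.52178022,  0.71176364, -0.14085236]), 'moment': array([-0.03936477,  0.0035315 ,  0.02281123]), 'gripper_force': 0.0, 'gripper_width': 85.0974726697132} -18.700000000000003
```

View pics/side0.png

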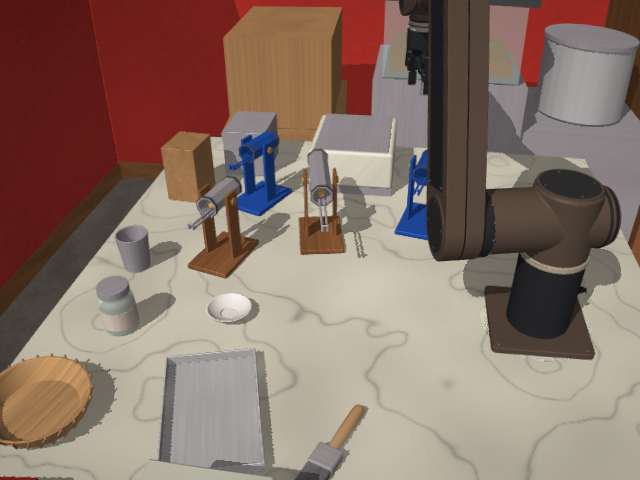

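View pics/top0.png

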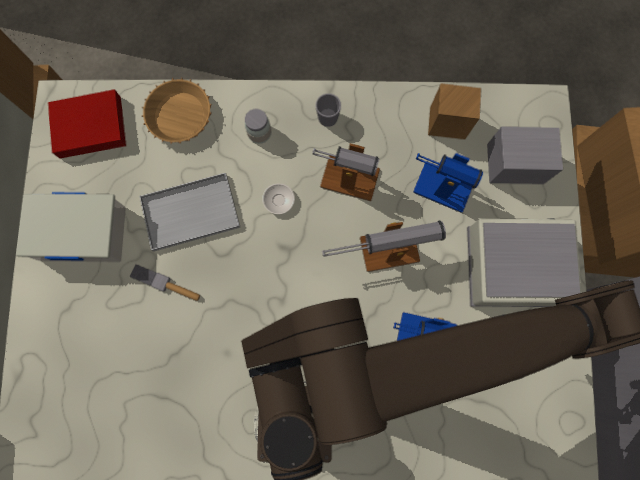

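The side view shows the long grey tube on a brown stand at about (319,175), with its wires to (325,228), and the short one at (219,195). The blue stands at (262,175) and (420,195) are decoys.

In the top view the tube candidates are:
- Brown stand, long tube, from (444,230) to the mouth at (371,243), wires to (323,253). This fits long_tube.
- Brown stand, short tube, at (355,160), with wires to (314,152).
- Blue stands at (448,175) and (425,325), not meant.

The tray is at (190,212).

```bash
cat > h.py <<'E'
from cell import env
import cv2,numpy as np
def ray(n,uv):
    p=env.camera_params(n);K=np.array([[p['fx'],0,p['cx']],[0,p['fy'],p['cy']],[0,0,1.]])
    T=np.array(p['extrinsics']);x=cv2.undistortPoints(np.array([[uv]],float),K,np.array([p['k1'],0,0,0.]))[0,0]
    return T[:3,3],T[:3,:3]@np.array([x[0],x[1],1])
def plane(n,uv,z):
    o,d=ray(n,uv);return o+d*(z-o[2])/d[2]
def tri(uvt,uvs):
    o,d=ray("top",uvt);o2,d2=ray("side",uvs)
    s=np.linalg.lstsq(np.c_[d,-d2],o2-o,rcond=None)[0]
    a,b=o+d*s[0],o2+d2*s[1];return (a+b)/2,np.linalg.norm(a-b)
def proj(n,P):
    p=env.camera_params(n);K=np.array([[p['fx'],0,p['cx']],[0,p['fy'],p['cy']],[0,0,1.]])
    M=np.linalg.inv(np.array(p['extrinsics']));
    return cv2.projectPoints(np.array(P,float).reshape(-1,3),cv2.Rodrigues(M[:3,:3])[0],M[:3,3],K,np.array([p['k1'],0,0,0.]))[0][:,0]
E
python3 - <<'E'
from h import *
a=cv2.imread("pics/top0.png");b=cv2.imread("pics/side0.png")
c1=cv2.resize(a[205:285,310:460],None,fx=5,fy=5,interpolation=cv2.INTER_CUBIC)[:300]
c2=cv2.resize(b[140:240,180:360],None,fx=3,fy=3,interpolation=cv2.INTER_CUBIC)
o=np.zeros((600,750,3),np.uint8);o[:300]=c1;o[300:600,:540]=c2;cv2.imwrite("pics/c1.png",o)
for n,uv in [("closed",(444,230)),("mouth",(371,243)),("wire",(323,253))]: print(n,plane("top",uv,165))
# tray: rim outline
hsv=cv2.cvtColor(a,cv2.COLOR_BGR2HSV);r=hsv[165:260,130:250]
m=((r[...,1]<30)).astype(np.uint8)
m=cv2.morphologyEx(m,cv2.MORPH_CLOSE,np.ones((5,5)))
c=max(cv2.findContours(m,0,2)[0],key=cv2.contourArea)+[130,165]
box=cv2.boxPoints(cv2.minAreaRect(c));print(box)
P=np.array([plane("top",q,22) for q in box]);print(P.round(),P.mean(0),[np.linalg.norm(P[i]-P[i-1]) for i in range(4)])
E
```

```text
closed [ 484.46649015 -370.59127619  165.        ]
mouth [ 449.57219662 -188.42074796  165.        ]
wire [423.2537994  -70.22170277 165.        ]
[[135.87534 195.91518]
 [229.1354  170.62431]
 [244.33475 226.67195]
 [151.07468 251.96281]]
[[605. 455.  22.]
 [681. 195.  22.]
 [520. 146.  22.]
 [446. 400.  22.]] [562.83932654 298.86967273  22.        ] [np.float64(168.0075190710605), np.float64(270.2710959488817), np.float64(168.53330648802933), np.float64(264.2139941555999)]
```

View pics/c1.png

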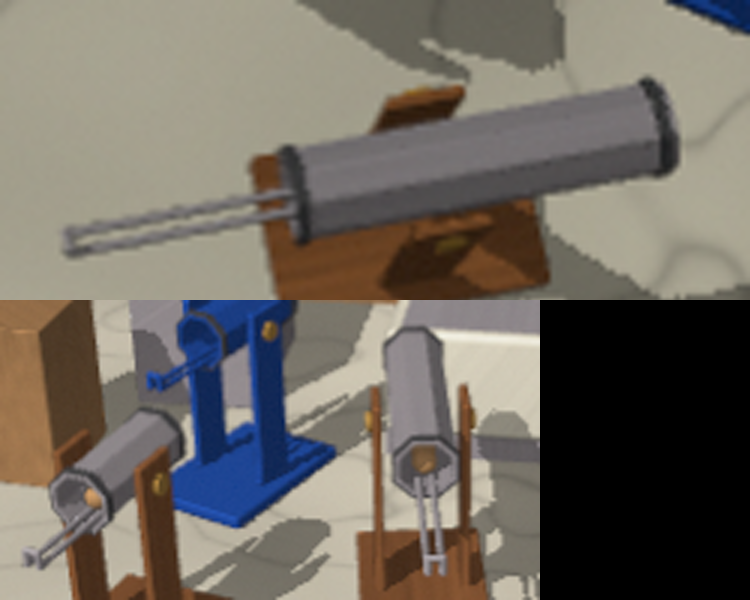

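The crop confirms the long grey tube on the brown stand. In the top view its mouth ring is at (369.2,243.8), its closed end at (442,230.4) and the wire tip at (323.6,253.4). In the side view the mouth is at (321.3,195.3) and the wire tip at (324.7,226.7).

```bash
cat >> h.py <<'E'
from scipy.spatial.transform import Rotation as R
def tilted(d,a):  # tool x along tube x tipped by a; z = -tube z
    X=np.array([d[0]*np.cos(a),d[1]*np.cos(a),-np.sin(a)]);Z=-np.array([d[0]*np.sin(a),d[1]*np.sin(a),np.cos(a)])
    return np.c_[X,np.cross(Z,X),Z]
def plan(p,Rt,n=None):
    s=env.state();p0,R0=np.array(s['tool_pos']),np.array(s['orientation'])
    rv=R.from_matrix(R0.T@Rt).as_rotvec(degrees=True);dl=R0.T@(p-p0)
    n=n or int(max(np.ceil(np.abs(rv).max()/8.4),np.ceil(np.linalg.norm(p-p0)/45)))
    print("pos",p0.round(1),"total",dl.round(1),rv.round(1),"rows",n)
    Rc=R0;st=R.from_rotvec(rv/n,degrees=True).as_matrix();out=[]
    for i in range(n):
        out.append(np.r_[Rc.T@((p-p0)/n),rv/n]);Rc=Rc@st
    print("\n".join(" ".join(f"{v:.1f}" for v in o) for o in out))
E
python3 - <<'E'
from h import *
m=plane("top",(369.2,243.8),150);c=plane("top",(442,230.4),150);w=plane("top",(323.6,253.4),138)
print(m,c,w,np.linalg.norm(m-c),np.linalg.norm((w-m)[:2]))
print(tri((369.2,243.8),(321.3,195.3)),tri((323.6,253.4),(324.7,226.7)))
d=(w-c)[:2];d/=np.linalg.norm(d);piv=m[:2]-75*d;print("d",d,"pivot",piv, w[:2]-187*d, c[:2]+115*d)
piv=np.mean([piv,w[:2]-187*d,c[:2]+115*d],0);print(piv)
np.savez("t.npz",d=d,piv=piv)
plan(np.r_[piv+62*d,215],tilted(d,0))
E
```

```text
[ 450.43993458 -185.32547734  150.        ] [ 486.72089613 -368.95571924  150.        ] [427.02932871 -71.89087886 138.        ] 187.18005745436932 115.82514666699046
(array([ 450.03205691, -185.33327772,  150.01337697]), np.float64(0.7961690696920047)) (array([426.37047668, -71.85361517, 142.71128535]), np.float64(0.3373881790027767))
d [-0.19700015  0.98040346] pivot [ 465.21494608 -258.85573666] [ 463.86835737 -255.22632543] [ 464.06587851 -256.20932162]
[ 464.38306065 -256.76379457]
pos [ 257.6 -623.3  230.1] total [ 342.9 -320.6   15.9] [ -0.1  -0.1 -78.9] rows 11
31.2 -29.1 1.4 -0.0 -0.0 -7.2
34.6 -25.0 1.4 -0.0 -0.0 -7.2
37.4 -20.5 1.4 -0.0 -0.0 -7.2
39.7 -15.7 1.4 -0.0 -0.0 -7.2
41.3 -10.6 1.4 -0.0 -0.0 -7.2
42.3 -5.3 1.4 -0.0 -0.0 -7.2
42.7 -0.0 1.4 -0.0 -0.0 -7.2
42.3 5.3 1.4 -0.0 -0.0 -7.2
41.4 10.6 1.4 -0.0 -0.0 -7.2
39.7 15.6 1.4 -0.0 -0.0 -7.2
37.4 20.5 1.4 -0.0 -0.0 -7.2
```

Emit:
move_arm(
  moves="0 0 -40 0 0 0 1; 31 -29 -20 0 0 -7 1; 35 -25 0 0 0 -7 1; 37 -20 0 0 0 -7 1; 39 -16 0 0 0 -7 1",
  newtons=60,
)

```text
clock: 0.6
tool_pos: [329.1, -468.1, 290.9]
orientation: [[0.633, 0.774, -0.0], [0.774, -0.633, 0.001], [0.0, -0.0, -1.0]]
wrist_force: [0.1, 0.3, 0.7]
gripper_width: 12.2
gripper_force: 0.0
```

Emit:
move_arm(
  moves="41 -11 0 0 0 -7 1; 42 -5 0 0 0 -7 1; 42 0 0 0 0 -7 1; 42 5 0 0 0 -7 1; 41 10 0 0 0 -7 1",
)

```text
clock: 1.1
tool_pos: [419.2, -276.9, 290.9]
orientation: [[0.075, 0.997, -0.0], [0.997, -0.075, 0.001], [0.0, -0.0, -1.0]]
wrist_force: [1.0, -0.2, 0.6]
gripper_width: 0.1
gripper_force: 0.0
```

```bash
python3 - <<'E'
from h import *
t=np.load("t.npz");plan(np.r_[t['piv']+62*t['d'],190],tilted(t['d'],0),5);print(env.state()['wrist_force'],env.state()['q'])
E
```

```text
pos [ 419.2 -276.9  290.9] total [ 83.1  26.9 100.9] [ -0.   -0.  -15.6] rows 5
16.6 5.4 20.2 -0.0 -0.0 -3.1
16.3 6.3 20.2 -0.0 -0.0 -3.1
15.9 7.2 20.2 -0.0 -0.0 -3.1
15.5 8.0 20.2 -0.0 -0.0 -3.1
15.1 8.8 20.2 -0.0 -0.0 -3.1
[ 1.0366045  -0.24689843  0.64521462] [-7.85972727e-01 -1.44051598e-01  1.92316512e+00  1.29461693e-04
  1.36307673e+00 -7.11324245e-01]
```

Emit:
move_arm(
  moves="17 5 20 0 0 -3.1 1; 16 6 20 0 0 -3.1 1; 16 7 20 0 0 -3.1 1; 15 8 20 0 0 -3.1 1; 15 9 20 0 0 -3.1 1",
)

```text
clock: 1.6
tool_pos: [451.7, -197.5, 190.1]
orientation: [[-0.192, 0.981, -0.001], [0.981, 0.192, 0.0], [0.0, -0.0, -1.0]]
wrist_force: [0.1, 0.2, -0.5]
gripper_width: 0.2
gripper_force: 0.0
```

Emit:
move_arm(
  moves="0 0 5 0 0 0 1; 0 0 5 0 0 0 1; 0 0 5 0 0 0 1; 0 0 5 0 0 0 1; 0 0 3 0 0 0 1",
)

```text
clock: 2.1
tool_pos: [452.2, -199.0, 169.3]
orientation: [[-0.189, 0.982, 0.001], [0.982, 0.189, 0.0], [-0.0, 0.001, -1.0]]
wrist_force: [-1.2, 2.0, 5.6]
gripper_width: -0.0
gripper_force: 2.7
```

Contact at about 171, as expected. I'll press on, moving slightly toward the mouth.

Emit:
move_arm(
  moves="1 0 5 0 0 0 1; 1 0 5 0 0 0 1; 1 0 5 0 0 0 1; 1 0 4 0 0 0 1; 1 0 3 0 0 0 1",
)

```text
clock: 2.6
tool_pos: [451.8, -194.6, 148.6]
orientation: [[-0.19, 0.982, 0.002], [0.982, 0.19, -0.002], [-0.003, 0.001, -1.0]]
wrist_force: [-5.7, 1.5, 21.0]
gripper_width: -0.1
gripper_force: 9.9
```

Emit:
move_arm(
  moves="1 0 2 0 0 0 1; 0 0 2 0 0 0 1; 0 0 2 0 0 0 1; 0 0 1 0 0 0 1; 0 0 0 0 0 0 1",
)

```text
clock: 3.1
tool_pos: [452.4, -194.2, 148.0]
orientation: [[-0.191, 0.982, 0.001], [0.982, 0.191, -0.003], [-0.003, 0.001, -1.0]]
wrist_force: [-13.9, 9.2, 38.1]
gripper_width: 0.5
gripper_force: 19.6
```

That's the stop: the finger edge toward the pivot would meet the tipped tube at about z 149. I'll back up and look.

Emit:
move_arm(
  moves="0 0 -10 0 0 0 1; 0 0 -30 0 0 0 1; 0 0 -40 0 0 0 0.2; 0 0 -20 0 0 0 0.2; 0 0 0 0 0 0 0.2",
)

```text
clock: 3.6
tool_pos: [452.2, -193.8, 242.8]
orientation: [[-0.19, 0.982, 0.006], [0.982, 0.19, -0.005], [-0.006, 0.005, -1.0]]
wrist_force: [-1.4, -0.2, -0.0]
gripper_width: 43.5
gripper_force: 0.0
```

```bash
python3 - <<'E'
from h import *
t=np.load("t.npz");d=np.r_[t['d'],0];piv=np.r_[t['piv'],150];a=.46
X=tilted(t['d'],a)[:,0];Z=-tilted(t['d'],a)[:,2]
b=env.capture("side")[:,:,::-1].copy();A=env.capture("top")[:,:,::-1].copy()
for n,im in(("side",b),("top",A)):
    im2=im
    for x,z in((187,-10),(184,-6),(135,-6)): 
        u=proj(n,piv+x*X+z*Z)[0];print(n,x,u.round(1));
c1=cv2.resize(A[200:290,310:460],None,fx=5,fy=5,interpolation=cv2.INTER_CUBIC)[:300]
c2=cv2.resize(b[140:240,230:430],None,fx=3,fy=3,interpolation=cv2.INTER_CUBIC)
o=np.zeros((600,750,3),np.uint8);o[:300]=c1;o[300:600,:600]=c2;cv2.imwrite("pics/c2.png",o)
print(env.state()['wrist_force'],env.state()['tool_pos'])
E
```

```text
side 187 [323.7 254.7]
side 184 [323.7 252.5]
side 135 [322.5 232.5]
top 187 [332.8 256.8]
top 184 [333.2 256.4]
top 135 [349.9 251.9]
[-0.78882293 -0.17836511 -0.27314707] [ 450.36169526 -192.54012599  238.40859983]
```

View pics/c2.png

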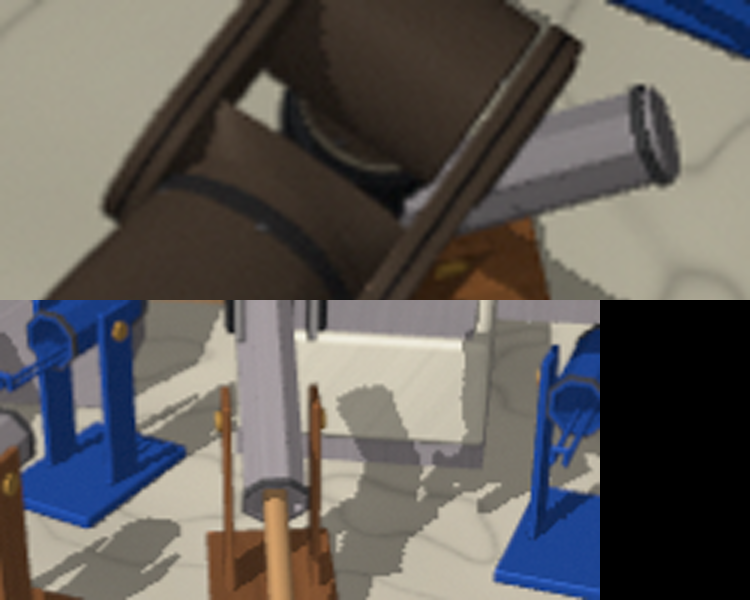

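The tube is tipped and the pin is exposed, at about (322,232) in the side view, which agrees with the prediction of (322.5,232.5). Next I plan the tilted approach.

```bash
python3 - <<'E'
from h import *
t=np.load("t.npz");piv=np.r_[t['piv'],150];a=.46
Rt=tilted(t['d'],a);X=Rt[:,0];Z=-Rt[:,2]
g=piv+135*X-6*Z-18.7*Z
print(g);plan(g+60*Z,Rt,5)
E
```

```text
[ 442.71273472 -148.91787606   67.93450887]
pos [ 450.4 -192.5  238.4] total [ 70.9   0.6 116.7] [ -0.1 -26.4  -0.4] rows 5
14.2 0.1 23.3 -0.0 -5.3 -0.1
16.3 0.1 21.9 -0.0 -5.3 -0.1
18.2 0.2 20.4 -0.0 -5.3 -0.1
20.0 0.2 18.6 -0.0 -5.3 -0.1
21.6 0.2 16.7 -0.0 -5.3 -0.1
```

Emit:
move_arm(
  moves="14 0 23 0 -5.3 0 0.2; 16 0 22 0 -5.3 0 0.2; 18 0 20 0 -5.3 0 0.2; 20 0 19 0 -5.3 0 0.2; 22 0 17 0 -5.3 0 0.2",
)

```text
clock: 4.2
tool_pos: [435.7, -122.5, 119.5]
orientation: [[-0.171, 0.982, 0.084], [0.878, 0.191, -0.44], [-0.448, -0.002, -0.894]]
wrist_force: [0.9, -0.5, -0.5]
gripper_width: 68.4
gripper_force: 0.0
```

```bash
python3 - <<'E'
from h import *
t=np.load("t.npz");piv=np.r_[t['piv'],150];a=.46
Rt=tilted(t['d'],a);X=Rt[:,0];Z=-Rt[:,2]
g=piv+135*X-6*Z-18.7*Z
plan(g,Rt,5)
b=env.capture("side")[:,:,::-1];A=env.capture("top")[:,:,::-1]
o=np.zeros((600,800,3),np.uint8);o[:,:800]=cv2.resize(b[150:300,220:420],None,fx=4,fy=4,interpolation=cv2.INTER_CUBIC);cv2.imwrite("pics/c3.png",o)
print(proj("side",np.array([g,g+18.7*Z,piv+184*X-6*Z])).round(1),env.state()['q'])
E
```

```text
pos [ 435.7 -122.5  119.5] total [-1.3  1.9 58.4] [-0.2  0.2 -0.3] rows 5
-0.3 0.4 11.7 -0.0 0.0 -0.1
-0.3 0.4 11.7 -0.0 0.0 -0.1
-0.3 0.4 11.7 -0.0 0.0 -0.1
-0.3 0.4 11.7 -0.0 0.0 -0.1
-0.3 0.3 11.7 -0.0 0.0 -0.1
[[322.3 237. ]
 [322.5 232.5]
 [323.7 252.5]] [-0.27404374 -0.1351238   2.3074446  -0.56061833  0.84560853 -0.1207774 ]
```

View pics/c3.png

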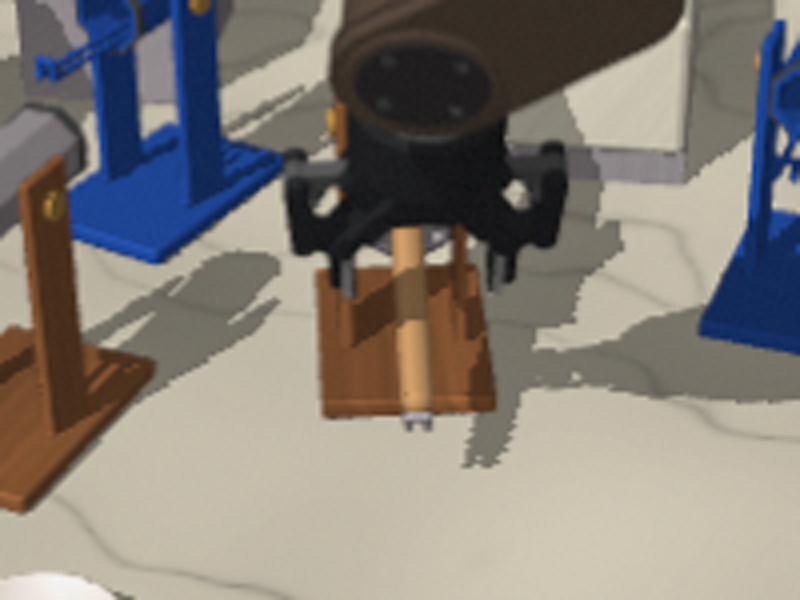

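The view shows the pin lying on the wires between the open fingers, with its end at (324,251) against a prediction of (323.7,252.5). I'll descend.

Emit:
move_arm(
  moves="0 1 15 0 0 0 0.4; 0 1 15 0 0 0 0.4; 0 0 14 0 0 0 0.4; -1 0 10 0 0 0 0.4; 0 0 5 0 0 0 0.4",
)

```text
clock: 4.8
tool_pos: [443.9, -150.6, 69.0]
orientation: [[-0.17, 0.982, 0.082], [0.879, 0.189, -0.437], [-0.445, -0.002, -0.896]]
wrist_force: [-1.0, 0.5, -0.0]
gripper_width: 51.2
gripper_force: 0.0
```

Emit:
move_arm(
  moves="0 0 0 0 0 0 0.7; 0 0 0 0 0 0 1; 0 0 0 0 0 0 1; 0 0 0 0 0 0 1; 0 0 0 0 0 0 1",
  newtons=50,
)

```text
clock: 5.3
tool_pos: [444.8, -149.9, 70.6]
orientation: [[-0.17, 0.982, 0.086], [0.878, 0.19, -0.438], [-0.447, 0.001, -0.895]]
wrist_force: [-0.6, 0.6, 1.9]
gripper_width: 16.4
gripper_force: 48.8
```

Gripped. Now I lift 13 mm square to the tube.

Emit:
move_arm(
  moves="0 0 -3 0 0 0 1; 0 0 -4 0 0 0 1; 0 0 -4 0 0 0 1; 0 0 -2.5 0 0 0 1; 0 0 0 0 0 0 1",
)

```text
clock: 5.8
tool_pos: [443.5, -143.7, 82.6]
orientation: [[-0.17, 0.982, 0.086], [0.879, 0.19, -0.438], [-0.446, 0.001, -0.895]]
wrist_force: [-0.7, -0.1, -0.6]
gripper_width: 16.5
gripper_force: 48.7
```

```bash
python3 - <<'E'
from h import *
b=env.capture("side")[:,:,::-1]
cv2.imwrite("pics/c4.png",cv2.resize(b[170:290,240:400],None,fx=5,fy=5,interpolation=cv2.INTER_CUBIC))
s=env.state();t=np.load("t.npz");Rt=tilted(t['d'],.46);print((Rt.T@(s['tool_pos']-np.array([444.8,-149.9,70.6]))).round(1),s['gripper_width'],s['wrist_force'])
E
```

```text
[  0.4  -0.1 -13.3] 16.675393086550464 [ 0.43276353 -0.41273091  0.04991097]
```

View pics/c4.png

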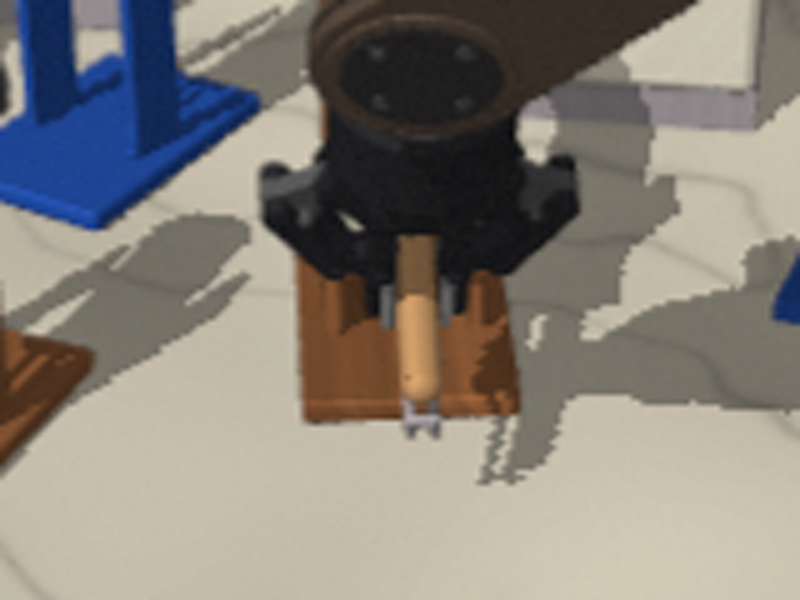

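The pin is up over the stop and parallel to the tube, and its end at (324,249) shows above the stop at (324,255). Now I draw it along the tube.

Emit:
move_arm(
  moves="10 0 0 0 0 0 1; 15 0 0 0 0 0 1; 20 0 0 0 0 0 1; 20 0 0 0 0 0 1; 15 0 0 0 0 0 1",
)

```text
clock: 6.35
tool_pos: [428.9, -72.4, 45.5]
orientation: [[-0.171, 0.982, 0.084], [0.879, 0.19, -0.438], [-0.446, -0.001, -0.895]]
wrist_force: [0.5, 1.2, -0.3]
gripper_width: 16.4
gripper_force: 48.9
```

```bash
python3 - <<'E'
from h import *
s=env.state();print(s['wrist_force'],s['gripper_width'],s['tool_pos'])
C=np.array([562.8,298.9]);l=np.array([-76,260.]);l/=np.linalg.norm(l)
# refine tray: project model rim for check is not needed; target: pin middle at C -> TCP grasp is 36mm ahead (+l)
g=C+36*l;print(g,l)
p=np.array(s['tool_pos'])+[-20,60,110]
plan(p,np.array(s['orientation']),3)
plan(np.r_[g,150],tilted(l,0),10)
E
```

```text
[ 0.53097581  1.24310506 -0.29309089] 16.369456349757833 [428.89637162 -72.35292092  45.45788847]
[552.69958829 333.45404004] [-0.28056699  0.95983445]
pos [428.9 -72.4  45.5] total [   7.1   -8.3 -126.4] [0. 0. 0.] rows 3
2.4 -2.8 -42.1 0.0 0.0 0.0
2.4 -2.8 -42.1 0.0 0.0 0.0
2.4 -2.8 -42.1 0.0 0.0 0.0
pos [428.9 -72.4  45.5] total [ 288.9  198.7 -260.8] [-1.3 26.4 -5.2] rows 10
28.9 19.9 -26.1 -0.1 2.6 -0.5
29.9 20.2 -24.7 -0.1 2.6 -0.5
30.8 20.5 -23.2 -0.1 2.6 -0.5
31.6 20.9 -21.7 -0.1 2.6 -0.5
32.4 21.2 -20.2 -0.1 2.6 -0.5
33.1 21.5 -18.7 -0.1 2.6 -0.5
33.8 21.9 -17.1 -0.1 2.6 -0.5
34.3 22.2 -15.4 -0.1 2.6 -0.5
34.8 22.6 -13.8 -0.1 2.6 -0.5
35.2 22.9 -12.1 -0.1 2.6 -0.5
```

Emit:
move_arm(
  moves="10 0 -5 0 0 0 1; 8 0 -30 0 0 0 1; 5 0 -42 0 0 0 1; 5 0 -42 0 0 0 1; 10 0 -30 0 0 0 1",
)

```text
clock: 6.85
tool_pos: [411.2, 26.3, 165.7]
orientation: [[-0.168, 0.982, 0.088], [0.879, 0.19, -0.438], [-0.446, 0.004, -0.895]]
wrist_force: [0.8, -0.3, -0.5]
gripper_width: 16.3
gripper_force: 48.9
```

```bash
python3 - <<'E'
from h import *
C=np.array([562.8,298.9]);l=np.array([-76,260.]);l/=np.linalg.norm(l)
plan(np.r_[C+36*l,140],tilted(l,0),10)
E
```

```text
pos [411.2  26.3 165.7] total [257.6 197.2 -98.9] [-1.  26.5 -5.3] rows 10
25.8 19.7 -9.9 -0.1 2.7 -0.5
26.0 20.0 -8.7 -0.1 2.7 -0.5
26.2 20.2 -7.4 -0.1 2.7 -0.5
26.3 20.5 -6.2 -0.1 2.7 -0.5
26.4 20.7 -4.9 -0.1 2.7 -0.5
26.4 21.0 -3.7 -0.1 2.7 -0.5
26.3 21.2 -2.4 -0.1 2.7 -0.5
26.2 21.5 -1.1 -0.1 2.7 -0.5
26.0 21.7 0.1 -0.1 2.7 -0.5
25.8 22.0 1.3 -0.1 2.7 -0.5
```

Emit:
move_arm(
  moves="26 20 -10 0 2.7 -0.5 1; 26 20 -9 0 2.7 -0.5 1; 26 20 -7 0 2.7 -0.5 1; 26 20 -6 0 2.7 -0.5 1; 26 21 -5 0 2.7 -0.5 1",
)

```text
clock: 7.35
tool_pos: [481.8, 179.5, 149.6]
orientation: [[-0.228, 0.973, 0.037], [0.948, 0.231, -0.22], [-0.223, -0.015, -0.975]]
wrist_force: [-0.1, -1.1, -0.8]
gripper_width: 16.5
gripper_force: 48.9
```

Emit:
move_arm(
  moves="26 21 -4 0 2.7 -0.5 1; 26 21 -2 0 2.6 -0.5 1; 26 21 -1 0 2.6 -0.5 1; 26 22 0 0 2.6 -0.5 1; 26 22 1 0 2.6 -0.5 1",
)

```text
clock: 7.85
tool_pos: [553.1, 331.6, 136.0]
orientation: [[-0.272, 0.962, -0.021], [0.962, 0.272, -0.001], [0.005, -0.02, -1.0]]
wrist_force: [0.4, -1.8, -0.1]
gripper_width: 16.4
gripper_force: 48.9
```

```bash
python3 - <<'E'
from h import *
C=np.array([562.8,298.9]);l=np.array([-76,260.]);l/=np.linalg.norm(l)
plan(np.r_[C+36*l,60],tilted(l,0),5)
b=env.capture("side")[:,:,::-1].copy();A=env.capture("top")[:,:,::-1]
y=np.array([l[1],-l[0]])
rim=np.array([np.r_[C+sx*80*y+sy*125*l,22] for sx,sy in((1,1),(1,-1),(-1,-1),(-1,1))])
print(proj("side",rim).round(),proj("top",rim).round())
o=np.zeros((600,720,3),np.uint8);o[:390,:]=cv2.resize(b[280:475,80:440],None,fx=2,fy=2);o[390:600,:360]=cv2.resize(A[155:260,110:290],None,fx=2,fy=2)
cv2.imwrite("pics/c5.png",o)
E
```

```text
pos [553.1 331.6 136. ] total [ 1.6  1.6 76. ] [-1.2 -0.3 -0.5] rows 5
0.3 0.3 15.2 -0.2 -0.1 -0.1
0.3 0.3 15.2 -0.2 -0.1 -0.1
0.3 0.2 15.2 -0.2 -0.1 -0.1
0.4 0.1 15.2 -0.2 -0.1 -0.1
0.4 0.1 15.2 -0.2 -0.1 -0.1
[[156. 471.]
 [166. 354.]
 [255. 346.]
 [265. 461.]] [[141. 196.]
 [227. 173.]
 [241. 226.]
 [152. 250.]]
```

View pics/c5.png

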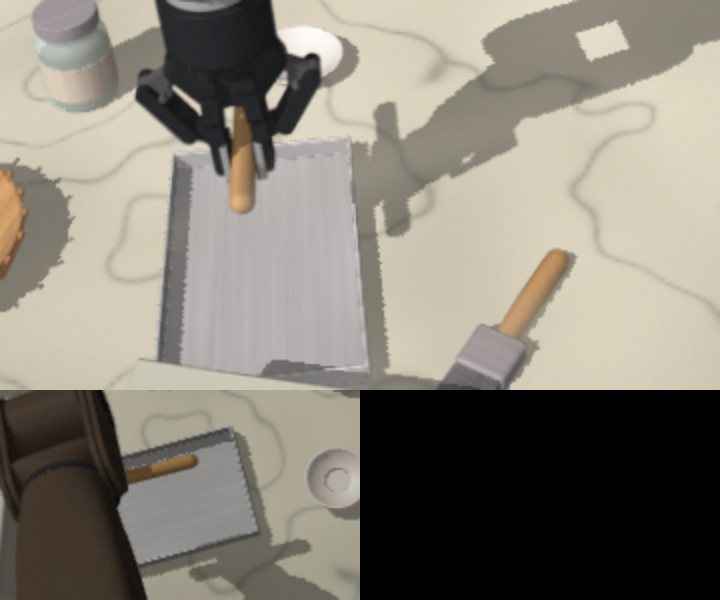

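The pin is held level over the tray. Its tip is at side (200,382), and the tray rim's far corners at (167,356) and (255,349) agree with the model to about 4 px. I'll lower it with a slight tilt so its long end touches the floor first and release is gentle.

Emit:
move_arm(
  moves="0 0 25 -0.5 1 0 1; 0 0 25 -0.5 1 0 1; 0 0 25 0 1 0 1; 0 0 20 0 1 0 1; 0 0 10 0 0 0 1",
)

```text
clock: 8.45
tool_pos: [549.3, 331.8, 28.9]
orientation: [[-0.27, 0.963, -0.026], [0.96, 0.271, 0.067], [0.072, -0.007, -0.997]]
wrist_force: [0.4, -0.4, -0.6]
gripper_width: 16.3
gripper_force: 49.0
```

Emit:
move_arm(
  moves="0 0 7 0 0 0 1; 0 0 4 0 0 0 1; 0 0 4 0 0 0 1; 0 0 3 0 0 0 1; 0 0 0 0 0 0 1",
)

```text
clock: 8.95
tool_pos: [551.0, 334.4, 13.6]
orientation: [[-0.271, 0.962, -0.021], [0.96, 0.272, 0.069], [0.073, -0.002, -0.997]]
wrist_force: [0.2, -0.0, -0.8]
gripper_width: 16.0
gripper_force: 49.0
```

Emit:
move_arm(
  moves="0 0 2 0 0 0 1; 0 0 2 0 0 0 1; 0 0 2 0 0 0 1; 0 0 1 0 0 0 1; 0 0 0 0 0 0 1",
)

```text
clock: 9.45
tool_pos: [550.7, 334.7, 6.2]
orientation: [[-0.271, 0.962, -0.022], [0.96, 0.272, 0.069], [0.073, -0.003, -0.997]]
wrist_force: [0.4, 0.3, -1.3]
gripper_width: 16.0
gripper_force: 49.0
```

Emit:
move_arm(
  moves="0 0 1 0 0 0 1; 0 0 1 0 0 0 1; 0 0 1 0 0 0 1; 0 0 0 0 0 0 1; 0 0 0 0 0 0 1",
)

```text
clock: 9.95
tool_pos: [550.9, 335.0, 3.9]
orientation: [[-0.271, 0.962, -0.022], [0.96, 0.272, 0.069], [0.073, -0.002, -0.997]]
wrist_force: [-0.7, -0.9, 2.1]
gripper_width: 16.4
gripper_force: 50.9
```

Emit:
move_arm(
  moves="0 0 1 0 0 0 1; 0 0 1 0 0 0 1; 0 0 0 0 0 0 1; 0 0 0 0 0 0 1; 0 0 0 0 0 0 1",
)

```text
clock: 10.45
tool_pos: [551.0, 335.0, 3.7]
orientation: [[-0.271, 0.962, -0.022], [0.96, 0.272, 0.069], [0.072, -0.003, -0.997]]
wrist_force: [-4.9, -3.6, 12.5]
gripper_width: 16.1
gripper_force: 56.0
```

```bash
python3 - <<'E'
from h import *
s=env.state();print(s['wrist_force'],s['moment'],np.array(s['orientation']).T@s['moment'])
b=env.capture("side")[:,:,::-1]
cv2.imwrite("pics/c6.png",cv2.resize(b[330:450,150:270],None,fx=5,fy=5,interpolation=cv2.INTER_CUBIC))
E
```

```text
[-4.92154523 -3.56006596 12.50200729] [-0.5104683   0.78936284  0.00358847] [ 0.89633014 -0.27642985  0.06215518]
```

View pics/c6.png

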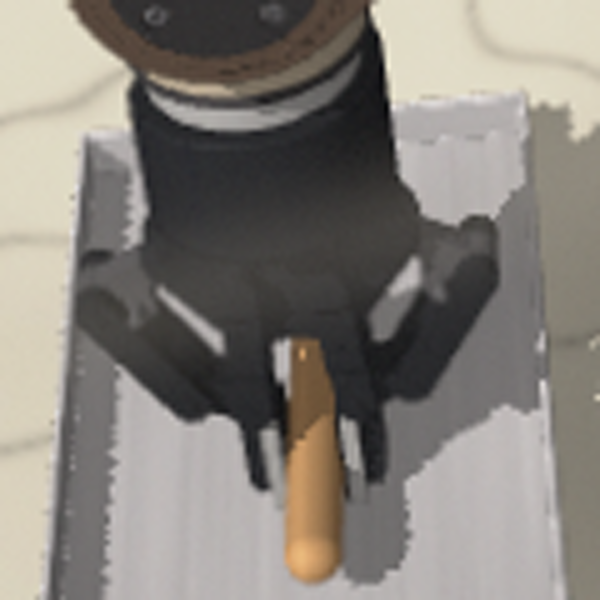

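The pin is inside the tray, just above the floor, and the fingertips are touching the floor. I'll ease up and tilt slightly more until the pin's long end bears.

Emit:
move_arm(
  moves="0 0 -2 0 0 0 1; 0 0 0 0 0.5 0 1; 0 0 0 0 0.5 0 1; 0 0 0 0 0 0 1; 0 0 0 0 0 0 1",
)

```text
clock: 11.0
tool_pos: [551.2, 335.3, 4.0]
orientation: [[-0.27, 0.962, -0.026], [0.959, 0.271, 0.087], [0.091, -0.001, -0.996]]
wrist_force: [-0.7, 0.6, 4.8]
gripper_width: 16.5
gripper_force: 52.0
```

```bash
python3 - <<'E'
from h import *
s=env.state();print(s['tool_pos'],s['wrist_force'],np.array(s['orientation']).T@s['moment'])
E
```

```text
[551.15332787 335.29053906   3.97626492] [-0.65824806  0.64116462  4.81945628] [0.10073252 0.22239182 0.02926849]
```

The sign of the moment has changed, so the pin's rear end now bears on the floor. I'll release slowly.

Emit:
move_arm(
  moves="0 0 0 0 0 0 0.82; 0 0 0 0 0 0 0.78; 0 0 0 0 0 0 0.75; 0 0 0 0 0 0 0.7; 0 0 0 0 0 0 0.6",
  newtons=20,
)

```text
clock: 11.5
tool_pos: [550.3, 334.6, 2.8]
orientation: [[-0.27, 0.962, -0.027], [0.959, 0.272, 0.085], [0.09, -0.003, -0.996]]
wrist_force: [-1.0, 0.6, 3.2]
gripper_width: 33.9
gripper_force: 2.1
```

Emit:
move_arm(
  moves="0 0 0 0 0 0 0.5; 0 0 0 0 0 0 0.5; 0 0 -20 0 0 0 0.5; 0 0 -40 0 0 0 0.5; 0 0 -45 0 0 0 0.5",
)

```text
clock: 12.0
tool_pos: [551.8, 325.1, 106.4]
orientation: [[-0.27, 0.962, -0.032], [0.959, 0.272, 0.084], [0.089, -0.008, -0.996]]
wrist_force: [0.3, 0.6, 0.4]
gripper_width: 42.6
gripper_force: 0.0
```

Emit:
move_arm(
  moves="-20 0 -45 0 0 0 0.5; -45 0 -20 0 0 0 0.5; -45 0 0 0 0 0 0.5; -45 0 0 0 0 0 0.5; -45 0 0 0 0 0 0.5",
)

```text
clock: 12.5
tool_pos: [609.3, 126.9, 154.5]
orientation: [[-0.271, 0.962, -0.026], [0.959, 0.272, 0.086], [0.09, -0.002, -0.996]]
wrist_force: [0.0, 0.0, -0.3]
gripper_width: 42.9
gripper_force: 0.0
```

```bash
python3 - <<'E'
from h import *
b=env.capture("side")[:,:,::-1]
cv2.imwrite("pics/c7.png",b)
E
```

```text
(no output)
```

View pics/c7.png

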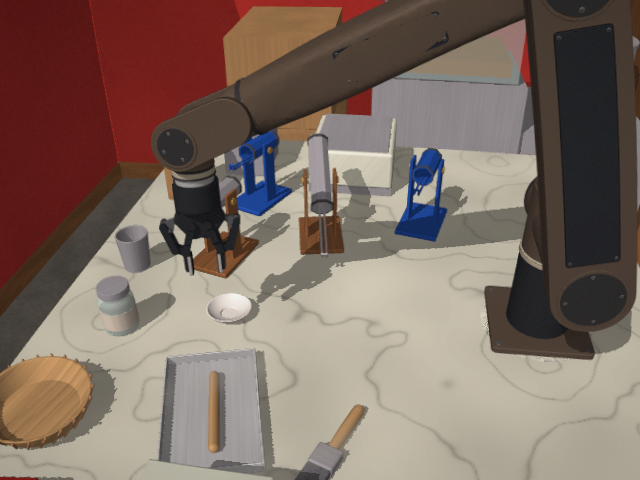

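The pin lies flat in the tray, from (213,373) to (212,449). The long tube is still tipped, the short one is untouched, and the hand is clear of everything.

```bash
python3 -c "
from cell import env
print(env.hand_in())"
```

```text
the job is handed in; nothing more can be done
None
```

The long tube is tipped to its stop, the pin lies flat in the tray, the short tube was left level, and the job was handed in after about 12.5 s; the grip end of the pin fell roughly a centimetre or less at release, because the fingertips met the tray floor first, while its other end was already resting on the floor.

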